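# Try out the stay of a lift-up locker

## Task

The stay of the lift-up locker has just been refitted, so try it: raise the flap by its handle until the stay locks, and let go so that the flap stands up by itself for a second or two with nothing touching it. Then squeeze the two bars of the handle together to unlock the stay, and lower the flap by hand, gently, taking two seconds or more, until it is fully shut and can be let go. Leave everything else on the shelf where it stands.

Things in the scene. Friction and masses are not known exactly. Their poses are not given: they have to be found in the camera images.
- locker: Low grey sheet-metal locker fixed to the shelf, 216 mm deep (118 mm to the front, 98 mm to the rear of its origin), 262 mm wide, 6 mm sides 275 mm high at the rear and about 150 mm at the front. Origin: on its underside, mid-width; z up, y along its width. Its front (sloping flap, handle) looks along its own -x axis, roughly towards the robot. Plates near the hinge carry the stay's teeth.
- hinge (a point): Middle of the flap's level hinge line (the locker's y direction), along the top rear of the locker, 265 mm above the shelf, 70 mm behind the locker's origin along its +x; axes as the locker's. The white flap, 6 mm thick, 206 mm long, 214 mm wide, hangs from here, sloping down to the front; when shut it slopes 0.52 rad below level.
- flap (a joint): Lift of the flap, rad: 0 shut, growing as its front edge rises; end stop 0.79. A sprung rod rides over teeth on the locker's sides (a few N at the handle, between 0.44 and 0.66) and drops in behind them; raise to 0.74-0.78 and let go: the flap sinks onto the stay and stands locked at about 0.64. Below the lock it falls shut unless held (0.4 to 0.63 kg, 3 to 5 N at the handle; 0.45 Nm s/rad damping).
- handle (a point): Middle of the handle, moving with the flap: 153 mm down the flap from the hinge line, 36 mm out from the flap's mid-plane. Its z axis points square out of the flap, y along the hinge line, -x to the free edge. Two parallel bars along y: grasp both, fingers pointing square into the flap, closing along x (39 mm across free, 29 mm squeezed; open about 60 mm), and turn the tool with the flap as it swings.
- guard (a point): Middle of a fixed guard hoop on the flap, a 10 mm steel bar 170 mm long along y on two posts, 86 mm to the hinge side of the handle and 88 mm out from the flap's mid-plane. It keeps a hand that comes straight down from above off the handle of the shut flap; coming in square to the flap, leaning back towards the robot, clears it. Axes as the handle's.
- fixed_bar (a point): Middle of the handle's fixed bar, round steel, 12 mm thick, 90 mm long, 12 mm from the handle point on the free-edge side, on two posts 45 mm either side. Clear height between both bars and the flap's face is 27 mm. Axes as the handle's.
- release_bar (a point): Middle of the handle's sliding release bar, round steel, 10 mm thick, 74 mm long, on the hinge side of the handle, 28 mm from the fixed bar (centres) when free, 18 mm when squeezed. Two thin straps join it to the sprung cross rod that lies close to the flap, 47 mm nearer the hinge. Axes as the handle's.
- trigger (a joint): How far the release bar is squeezed towards the fixed bar, m: 0 free (a spring pushes it back, 4 N rising to 9 N), 0.010 fully squeezed. From 0.008 on, the stay is unlocked and the flap can be lowered. It may be squeezed or free on the way up; it must be free to lock.
- tiers: Stack of three green plastic tiers with clips, 120 x 100 x 135 mm, beside or near the locker, loose. Origin under its centre. Not to be disturbed.
- spray: White spray bottle, 72 mm across, 196 mm high, loose. Origin under its centre. Not to be disturbed.
- mug: White ceramic mug with black trim tools, 82 mm across, 175 mm high in all, loose. Origin under its centre. Not to be disturbed.
- tin: Tin, 74 mm across, 110 mm high, loose. Origin under its centre. Not to be disturbed.
- squeegee: Yellow squeegee lying on the shelf, 162 mm long along its x, blade 150 mm wide, 22 mm high, loose. Origin near its middle, underneath. Not to be disturbed.
- bulb_box: Cardboard box 70 x 110 x 60 mm high, loose. Origin under its centre. Not to be disturbed.

How it is judged:
By the outcome, as a careful person would: the job done as asked, in the order asked, and still so for the second after the job is handed in, with the robot touching nothing.
It also fails if it takes over 48 s, if anything falls off the work surface, if the arm or the gripper's body presses on something with over 40 N, if the wrist force passes 120 N, or if a joint passes its speed limit or range.

## Robot

A 7-joint arm with a two-finger parallel gripper is mounted at the origin on the work surface. World frame = base frame: x ahead of the robot, y to its left, z up, the work surface at z = 0. Lengths are in mm, angles in rad, forces in N, time in s.
With the tool pointing down it reaches from about 425 to 825 mm from the base axis. Payload 3.6 kg.
Tool frame: the origin (TCP) lies midway between the tips of the shut fingers; the grasp point (between the pads) lies 19 mm behind it; z points along the fingers, y is the line along which they close (so a half turn about z gives the same grasp; the last joint's range is limited). The gripper opens to 85 mm and grips with 20 to 120 N. Pads are 22 mm wide; open, the fingers measure 114 mm over their backs; the gripper's body (76 mm by 85 mm) begins 54 mm behind the grasp point. The pads swing forward as they close: fully open they stand 13 mm farther back than shut.
Start: joints at [1.185, 0.615, -0.013, 1.423, 0.008, 1.103, -0.04], TCP at [228.258, -608.573, 231.297] pointing down, gripper open.
Joint ranges: [-3.12, 3.12], [-0.3, 2.06], [-1.34, 1.32], [0.26, 2.42], [-1.36, 4.5], [0.01, 1.98], [-2.84, 2.84]. Speed limits (rad/s): [2.79, 2.79, 3.14, 3.14, 3.14, 3.14, 3.14].

## Interface

Orientations are given as a rotation vector (axis times angle).
In Python, from cell import robot gives the robot as it stands.
- The arm moves only by the shell command python3 -m crank 'ROWS'. ROWS is JSON, one flat list of numbers, 7 for each row, row after row: the closure, from -1 (fully open) to 1 (shut), then the shift along the tool's x, y, z in mm, then the turn, a rotation vector about the tool's x, y, z in units of 6 degrees (1.0 is 6 degrees). A call has 1 to 10 rows; each row shifts and turns the commanded pose from where the row before left it, along the tool's axes as they then stand; what a row does not reach is not made up. A row lasts 1/10 s, in which the tool goes at most 50 mm and 8.59 degrees, less where a joint would pass 70% of its speed; a pose out of reach is approached as far as the arm can. A call with a gripper value outside its range is refused whole. The fingers move at their own pace and stop on an object; the grip force is fixed at half the most. Time passes only in rows, so rows that do not move let the fingers close. It gives the time, the measured TCP pose, the force, the opening and the grip force at its end, in the units of the state.
- robot.read_state(): the state, without advancing time (a new reading comes with each control period).
- robot.camera(name): name is "scene" or "top" or "wrist"; returns a dict with "image" (420x560x3 uint8, red, green, blue), "depth" (420x560 float32, mm along the optical axis (not along the pixel's ray), 0 where there is no reading), "fx", "fy", "cx", "cy" (pixels), "cam_to_world" (4x4, takes a point from camera to world coordinates). Camera axes: x right, y up, looking along -z (the intrinsics and any distortion apply to the point x, -y, -z); pixel columns grow to the right and rows downward; lengths in mm; the calibration is good to about 2 mm. A picture is of the moment at which its call begins.
- robot.finish_job(): hands the job in; it is judged then, once.
Trained networks look in the newest picture that a camera, given by its name, has taken for a name from the list of things; names that differ only in an ending like _2 or _b are one class to them, and where a whole thing is asked for, a point or a joint stands for the part that bears it (a point fixed in the world has none). Each returns a list of dicts, best first, with "conf" (0 to 1); they miss things now and then, are a little off and sometimes report something else, mostly with a low value. They report only what shows in the picture. A call takes as long as a camera call.
- robot.trace(camera, label): "pixels" (420x560 bool, what is visible of it) and "bbox" ([left, top, right, bottom] in pixels, round what is visible of it).
- robot.spot_point(camera, label): "point" ([row, column] in pixels: a listed point, or the origin of a listed thing).
The state is a dict: "time": time; "q": joint angles; "dq": joint speeds; "joint_torque": joint torques, N m; "eef_pos": TCP position; "tool_rot": TCP orientation; "force": force on the tool from outside, world axes, zero at the start; "torque": the same for the moment, N m; "width": finger opening in mm; "finger_force": force on a finger pad.
Only numpy, scipy, OpenCV 4.12 (cv2) and the standard library are available. Lean on these libraries where they do the work, as an engineer would, in place of code of your own. Each camera call takes 0.05 s, during which the arm holds its last target. There are 200 camera calls.

## Working session

There is one attempt and no reset: what is moved stays moved. The work goes in short steps, Python scripts to look and compute and a shell command to move; the robot and the scene stay as the last step left them, time stands still between calls to the robot, and variables do not carry over. Pictures are saved under pics/ and viewed, at most 10 in all, crops included, and the job is handed in when it is done.

```bash
ls; mkdir -p pics; cat > h.py <<'E'
import numpy as np, cv2
from cell import robot
from scipy.spatial.transform import Rotation as R
def world(c,r,col,d=None):
    if d is None: d=c["depth"][int(round(r)),int(round(col))]
    p=np.array([(col-c["cx"])/c["fx"]*d,-(r-c["cy"])/c["fy"]*d,-d,1.0]) if True else 0
    return (np.array(c["cam_to_world"])@p)[:3]
E
python3 - <<'E'
from h import *
print(robot.read_state())
ims=[]
for n in ["scene","top"]:
    c=robot.camera(n); ims.append(c["image"])
    print(n,[k for k in c], c["fx"],np.array(c["cam_to_world"]).round(2).tolist())
    for l in ["locker","hinge","handle","guard","fixed_bar","release_bar","tiers","spray","mug","tin","squeegee","bulb_box"]:
        for s in robot.spot_point(n,l)[:1]:
            r,q=s["point"]; print(l,round(s["conf"],2),[round(r),round(q)],world(c,r,q).round(0))
cv2.imwrite("pics/a.png",ims[0][...,::-1]);cv2.imwrite("pics/b.png",ims[1][...,::-1])
E
```

```text
pics
{'time': 0.0, 'q': array([ 1.18551137,  0.61589772, -0.01261416,  1.42495052,  0.00812342,
        1.10340284, -0.04041119]), 'dq': array([-0.00019106, -0.00030115,  0.00180191, -0.00051645,  0.00028951,
       -0.00058284, -0.00035464]), 'joint_torque': array([ 2.75277198e-04, -4.69210446e+01,  2.58986335e-01, -1.71034330e+01,
        9.90338012e-03,  9.66917229e-03, -1.69663590e-07]), 'eef_pos': array([ 227.96267761, -607.87175419,  230.13501774]), 'tool_rot': array([-3.08864570e+00, -5.60203921e-01,  8.24427224e-04]), 'force': array([-0.15121117,  0.62845255,  0.01622874]), 'torque': array([ 0.02753983,  0.02291206, -0.02199008]), 'finger_force': 0.0, 'width': 85.4197120670573}
scene ['image', 'depth', 'fx', 'fy', 'cx', 'cy', 'cam_to_world'] 427.93615516048993 [[-0.02, -0.72, 0.69, 1293.12], [1.0, -0.01, 0.02, 62.75], [-0.0, 0.69, 0.72, 926.67], [0.0, 0.0, 0.0, 1.0]]
handle 0.9 [190, 195] [ 569. -148.  232.]
guard 0.85 [173, 192] [ 601. -139.  313.]
fixed_bar 0.96 [187, 195] [ 545. -154.  218.]
release_bar 0.61 [191, 194] [ 571. -151.  231.]
tiers 0.8 [269, 105] [ 738. -336. 
[... 169 characters left out ...]
_box 0.92 [225, 142] [ 671. -251.  220.]
top ['image', 'depth', 'fx', 'fy', 'cx', 'cy', 'cam_to_world'] 524.0110270144123 [[-0.02, 0.99, -0.12, 435.34], [-1.0, -0.02, 0.01, 51.27], [0.01, 0.12, 0.99, 1423.93], [0.0, 0.0, 0.0, 1.0]]
locker 0.58 [198, 264] [614.  57. 109.]
hinge 0.72 [148, 337] [ 702. -111.  267.]
handle 0.93 [218, 352] [ 550. -153.  180.]
fixed_bar 0.88 [219, 354] [ 544. -149.  222.]
release_bar 0.65 [206, 352] [ 576. -150.  194.]
tiers 0.72 [193, 436] [ 618. -384.   96.]
spray 0.64 [207, 350] [ 575. -145.  195.]
mug 0.75 [158, 401] [ 674. -252.  275.]
tin 0.8 [197, 263] [614.  60. 110.]
squeegee 0.72 [218, 354] [ 545. -152.  216.]
bulb_box 0.78 [244, 409] [ 490. -316.   62.]
```

View pics/a.png

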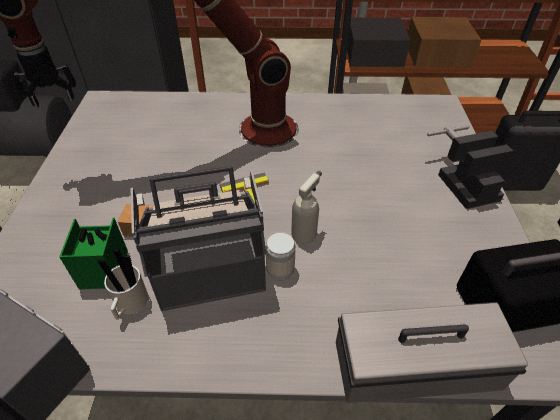

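View pics/b.png

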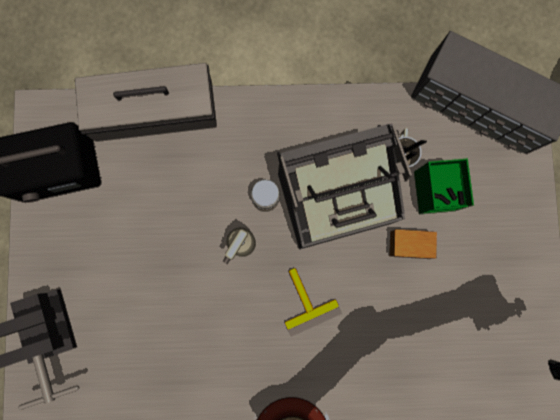

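The pictures show the locker at about (345,185) in the top view. The handle is near (352,214), the guard hoop near (350,190), and the front faces the robot with a slight yaw. Next I fit the flap plane and the bars from the depth.

```bash
cat > fit.py <<'E'
from h import *
def cloud(c):
    d=c["depth"].astype(float); v,u=np.mgrid[0:420,0:560]
    P=np.stack([(u-c["cx"])/c["fx"]*d,-(v-c["cy"])/c["fy"]*d,-d],-1)
    T=np.array(c["cam_to_world"]); return P@T[:3,:3].T+T[:3,3]
def frame(yaw,th): # handle frame axes as columns; th = slope below level
    x=np.array([np.cos(yaw)*np.cos(th),np.sin(yaw)*np.cos(th),np.sin(th)])
    y=np.array([-np.sin(yaw),np.cos(yaw),0]); return np.stack([x,y,np.cross(x,y)],1)
E
python3 - <<'E'
from fit import *
from scipy.optimize import least_squares
for n in ["top","scene"]:
    c=robot.camera(n); W=cloud(c)
    m=np.zeros((420,560),bool)
    for t in robot.trace(n,"flap")[:1]: m=t["pixels"]; print(n,"flap",t["conf"],t["bbox"],m.sum())
    P=W[m]; P=P[(P[:,2]>120)&(P[:,2]<420)]
    best=None; rng=np.random.default_rng(0)
    for _ in range(500):
        a=P[rng.choice(len(P),3,False)]; k=np.cross(a[1]-a[0],a[2]-a[0]); k/=np.linalg.norm(k)+1e-9
        i=abs((P-a[0])@k)<3
        if best is None or i.sum()>best.sum(): best=i
    Q=P[best]; ce=Q.mean(0); k=np.linalg.svd(Q-ce,full_matrices=False)[2][2]; k*=np.sign(k[2])
    yaw=np.arctan2(-k[1],-k[0]); th=np.arccos(k[2]); print("inl",best.sum(),"yaw",yaw,"slope",th)
    F=frame(yaw,th); L=(W.reshape(-1,3)-ce)@F
    ok=(abs(L[:,0])<140)&(abs(L[:,1])<135)&(W.reshape(-1,3)[:,2]>100)
    L=L[ok]
    Lp=(Q-ce)@F; print("flap ext",np.percentile(Lp,[0,2,98,100],axis=0).round(1).tolist())
    for lo,hi in [(22,48),(60,75),(75,100)]:
        B=L[(L[:,2]>lo)&(L[:,2]<hi)]; print(lo,len(B),np.percentile(B,[1,10,50,90,99],axis=0).round(0).tolist() if len(B) else "")
        if lo==22: print(np.histogram(B[:,0],np.arange(-140,141,10)))
    # locker rear face / edges
    print("ce",ce)
    for l in ["handle","guard","hinge","fixed_bar","release_bar"]:
        for s in robot.spot_point(n,l)[:1]:
            r,q=s["point"]; d0=np.array(c["cam_to_world"]);o=d0[:3,3]
            ray=world(c,r,q,1.0)-o
            h={"handle":34.5,"guard":86,"hinge":-3,"fixed_bar":34.5,"release_bar":34.5}[l]-1.5+1.5 # above face
            t=((ce-o)@F[:,2]+h)/(ray@F[:,2]); p=o+t*ray; print(l,round(s["conf"],2),p.round(1),((p-ce)@F).round(1))
E
```

```text
top flap 0.84 [292.9, 141.9, 394.6, 242.6] 7096
inl 4428 yaw 0.25378504952235315 slope 0.5206473713574441
flap ext [[-104.7, -109.0, -3.2], [-100.1, -103.7, -2.6], [87.6, 101.8, 2.9], [109.6, 106.2, 3.4]]
22 714 [[-67.0, -134.0, 23.0], [-62.0, -130.0, 28.0], [-30.0, -8.0, 37.0], [74.0, 122.0, 44.0], [94.0, 131.0, 48.0]]
(array([  0,   0,   0,   0,   0,   0,   0, 115, 122,   0, 128,  29,   0,
         1,  18,  12,   9,  45,  85,  32,  34,  36,  32,  16,   0,   0,
         0,   0]), array([-140, -130, -120, -110, -100,  -90,  -80,  -70,  -60,  -50,  -40,
        -30,  -20,  -10,    0,   10,   20,   30,   40,   50,   60,   70,
         80,   90,  100,  110,  120,  130,  140]))
60 94 [[21.0, -135.0, 60.0], [27.0, -133.0, 61.0], [37.0, -82.0, 66.0], [42.0, 130.0, 72.0], [47.0, 132.0, 74.0]]
75 390 [[31.0, -88.0, 79.0], [33.0, -73.0, 84.0], [38.0, -0.0, 88.0], [41.0, 73.0, 91.0], [42.0, 87.0, 93.0]]
ce [ 609.78169231 -134.82179479  216.31740677]
handle 0.78 [ 556.9 -152.3  224.2] [-44.3  -3.7  34.5]
guard 0.57 [ 601.6 -134.5  311. ] [40.3  2.4 86. ]
hinge 0.72 [ 697.4 -113.8  264.5] [102.2
[... 664 characters left out ...]
  -70,  -60,  -50,  -40,
        -30,  -20,  -10,    0,   10,   20,   30,   40,   50,   60,   70,
         80,   90,  100,  110,  120,  130,  140]))
60 104 [[7.0, -132.0, 60.0], [13.0, -129.0, 62.0], [22.0, -81.0, 67.0], [25.0, 130.0, 72.0], [28.0, 133.0, 75.0]]
75 406 [[18.0, -88.0, 76.0], [20.0, -75.0, 80.0], [23.0, -3.0, 85.0], [25.0, 74.0, 89.0], [27.0, 88.0, 90.0]]
ce [ 624.63079783 -133.68557772  226.22119536]
handle 0.68 [ 587.8 -145.3  243.6] [-24.5  -2.5  34.5]
guard 0.81 [ 606.9 -135.   315.6] [30.   2.9 86. ]
hinge 0.63 [ 466.2 -173.9  127.2] [-191.1   -1.3   -3. ]
fixed_bar 0.66 [ 538.5 -150.3  215. ] [-81.3   4.4  34.5]
release_bar 0.64 [ 561.9 -145.5  228.9] [-53.6   3.5  34.5]
```

```bash
cat > plan.py <<'E'
from fit import *
YAW=0.25
F0=frame(YAW,0.52)
for nm,ce,x,yw,th in [("top",[609.8,-134.8,216.3],-48,.254,.5206),("scene",[624.6,-133.7,226.2],-63.5,.241,.529)]:
    if __name__=="__main__":
        H=np.array(ce)+frame(yw,th)@[x,-.5,33]; print(nm,"handle",H.round(1),"hinge",(H+F0@[153,0,-36]).round(1))
def pose(phi,out,dx,hinge,sgn):  # tool at lift phi; grasp point 'out' mm beyond bar centre, dx along flap
    F=frame(YAW,0.52-phi); g=np.array(hinge)+F@[-153+dx,0,36+out]
    Rt=np.stack([sgn*F[:,1],sgn*F[:,0],-F[:,2]],1)
    return g+Rt[:,2]*19,Rt
def rows(p0,R0,p1,R1,n):
    p=R0.T@(np.array(p1)-p0); w=R.from_matrix(R0.T@R1).as_rotvec()
    r=R.from_rotvec(w/n).as_matrix(); A=sum(np.linalg.matrix_power(r,k) for k in range(n))
    return np.r_[np.linalg.solve(A,p),np.degrees(w/n)/6].round(3)
def cur():
    s=robot.read_state(); return s["eef_pos"],R.from_rotvec(s["tool_rot"]).as_matrix()
E
python3 plan.py; python3 - <<'E'
from plan import *
p,Rt=cur(); print(Rt.round(2)); Hg=np.array([696,-113,265.])
for sg in (1,-1):
    t,T=pose(0,110,0,Hg,sg); print(sg,np.linalg.det(T).round(),t,T.round(2).tolist(),rows(p,Rt,t,T,16))
E
```

```text
top handle [ 553.7 -149.9  221.1] hinge [ 699.7 -112.6  265.8]
scene handle [ 555.3 -151.2  222.6] hinge [ 701.3 -114.   267.4]
[[ 0.94  0.35  0.  ]
 [ 0.35 -0.94  0.  ]
 [ 0.   -0.   -1.  ]]
1 1.0 [ 506.20932632 -161.46151525  299.19037473] [[-0.25, 0.84, 0.48], [0.97, 0.21, 0.12], [0.0, 0.5, -0.87]] [36.393  1.484 -1.571 -0.253  0.226 -0.851]
-1 1.0 [ 506.20932632 -161.46151525  299.19037473] [[0.25, -0.84, 0.48], [-0.97, -0.21, 0.12], [-0.0, -0.5, -0.87]] [  5.422 -36.947   5.176   0.233   0.26    0.977]
```

```bash
python3 - <<'E'
from plan import *
p,Rt=cur(); Hg=np.array([700,-113,266.])
t,T=pose(0,110,0,Hg,1); r=rows(p,Rt,t,T,20);print(t,r)
for k in range(20):
    p=p+Rt@r[:3]; Rt=Rt@R.from_rotvec(np.radians(r[3:]*6)).as_matrix()
    if k%4==3: print(p.round())
E
```

```text
[ 510.20932632 -161.46151525  300.19037473] [29.224  1.647 -1.18  -0.202  0.181 -0.681]
[ 335. -562.  239.]
[ 423. -487.  254.]
[ 485. -389.  271.]
[ 515. -278.  288.]
[ 510. -161.  300.]
```

```bash
python3 -m crank '[-1,29.2,1.6,-1.2,-0.2,0.18,-0.68,-1,29.2,1.6,-1.2,-0.2,0.18,-0.68,-1,29.2,1.6,-1.2,-0.2,0.18,-0.68,-1,29.2,1.6,-1.2,-0.2,0.18,-0.68,-1,29.2,1.6,-1.2,-0.2,0.18,-0.68,-1,29.2,1.6,-1.2,-0.2,0.18,-0.68,-1,29.2,1.6,-1.2,-0.2,0.18,-0.68,-1,29.2,1.6,-1.2,-0.2,0.18,-0.68,-1,29.2,1.6,-1.2,-0.2,0.18,-0.68,-1,29.2,1.6,-1.2,-0.2,0.18,-0.68]' && python3 -m crank '[-1,29.2,1.6,-1.2,-0.2,0.18,-0.68,-1,29.2,1.6,-1.2,-0.2,0.18,-0.68,-1,29.2,1.6,-1.2,-0.2,0.18,-0.68,-1,29.2,1.6,-1.2,-0.2,0.18,-0.68,-1,29.2,1.6,-1.2,-0.2,0.18,-0.68,-1,29.2,1.6,-1.2,-0.2,0.18,-0.68,-1,29.2,1.6,-1.2,-0.2,0.18,-0.68,-1,29.2,1.6,-1.2,-0.2,0.18,-0.68,-1,29.2,1.6,-1.2,-0.2,0.18,-0.68,-1,29.2,1.6,-1.2,-0.2,0.18,-0.68]'
python3 - <<'E'
from plan import *
p,Rt=cur(); Hg=np.array([700,-113,266.])
s=robot.read_state(); print(s["q"].round(2))
t,T=pose(0,110,0,Hg,1); print(rows(p,Rt,t,T,1))
c=robot.camera("wrist"); cv2.imwrite("pics/c.png",c["image"][...,::-1])
for l in ["handle","guard","hinge","fixed_bar","release_bar"]:
    for q in robot.spot_point("wrist",l)[:1]:
        P=world(c,*q["point"]); print(l,round(q["conf"],2),np.round(q["point"]),P.round(1),(frame(YAW,.52).T@(P-Hg)).round(1))
W=cloud(c); L=(W-Hg)@frame(YAW,.52)
B=L[(L[...,2]>28)&(L[...,2]<48)&(abs(L[...,1])<30)&(c["depth"]>0)]
print(np.histogram(B[:,0],np.arange(-190,-100,3)),np.percentile(B[:,2],90))
Q=L[(abs(L[...,2])<12)&(abs(L[...,1])<80)&(L[...,0]<-20)&(L[...,0]>-200)&(c["depth"]>0)]; print("face z (expect 3)",np.median(Q[:,2]),np.polyfit(Q[:,0],Q[:,2],1),np.polyfit(Q[:,1],Q[:,2],1))
B=L[(L[...,2]>28)&(L[...,2]<48)&(L[...,0]<-120)&(L[...,0]>-180)]; print(np.percentile(B[:,1],[0,1,50,99,100]))
E
```

```text
time: 3.0
eef_pos: [459.6, -437.3, 263.3]
tool_rot: [2.531, 1.523, 0.328]
force: [0.5, -0.1, 0.0]
width: 85.2
finger_force: 0.0
time: 4.0
eef_pos: [510.2, -158.2, 301.1]
tool_rot: [1.691, 2.19, 0.579]
force: [0.7, 0.5, 0.7]
width: 85.2
finger_force: 0.0
[ 1.05  0.28 -0.77  1.99 -0.17  0.51  0.73]
[-3.189 -1.185  0.332 -0.022 -0.017  0.051]
handle 0.69 [218. 271.] [ 570.2 -160.4  190.5] [-156.9  -13.8    2.8]
guard 0.96 [245. 416.] [ 595.4 -139.4  312.7] [-70.4   0.4  94.1]
hinge 0.56 [205. 451.] [ 691.5 -114.3  269.9] [-5.5  0.8  7.6]
fixed_bar 0.91 [216. 258.] [ 539.4 -152.5  222.2] [-165.3    1.4   44.2]
release_bar 0.87 [218. 292.] [ 562.4 -149.1  231.9] [-140.4   -0.9   41.1]
(array([  0,   0,   0,   0,   0,  60, 292, 303, 319, 273,   0,   0,   0,
         0,   0, 185, 322, 313, 194,   0,   0,   0,   0,   0,   0,   0,
         0,   0,   0]), array([-190, -187, -184, -181, -178, -175, -172, -169, -166, -163, -160,
       -157, -154, -151, -148, -145, -142, -139, -136, -133, -130, -127,
       -124, -121, -118, -115, -112, -109, -106, -103])) 43.10128976564194
face z (expect 3) 4.203442631180385 [1.63026483e-03 4.51224281e+00] [-2.36172210e-03  4.34666358e+00]
[-50.8943581  -47.21317809   3.28958912  48.25171828  49.60282234]
```

View pics/c.png

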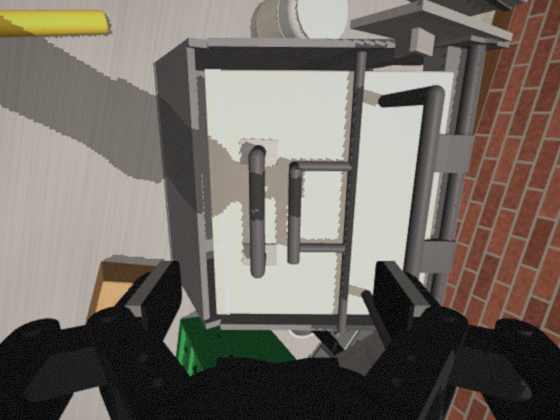

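The wrist view shows the fixed bar at column 258 and the release bar at column 293. The straps are well outside the pad width. I shift the hinge estimate by 2 mm along the flap and 1 mm out.

```bash
sed -i 's/^YAW=0.25/YAW=0.25; HG=np.array([697.8,-113.5,266.])/' plan.py; python3 -m crank '[-0.45,0,0,0,0,0,0,-0.45,-3,-1,0,0,0,0.05,-0.45,0,0,0,0,0,0]'
python3 - <<'E'
from plan import *
p,Rt=cur(); t,T=pose(0,-3,-2,HG,1); r=rows(p,Rt,t,T,1); print(r)
t2,T2=pose(0.76,-3,-2,HG,1)
for n in (25,): print("arc",rows(t,T,t2,T2,n))
E
```

```text
time: 4.6
eef_pos: [509.9, -165.8, 299.7]
tool_rot: [1.709, 2.179, 0.579]
force: [0.2, 0.2, 0.5]
width: 62.1
finger_force: 0.0
[ 4.19100e+00 -2.03400e+00  1.12121e+02 -4.10000e-02  4.00000e-03
 -9.20000e-02]
arc [ 0.     0.497 -4.705  0.29  -0.     0.   ]
```

```bash
python3 -m crank '[-0.45,4.2,-2,10,-0.04,0,-0.09,-0.45,0,0,20,0,0,0,-0.45,0,0,20,0,0,0,-0.45,0,0,20,0,0,0,-0.45,0,0,10,0,0,0,-0.45,0,0,0,0,0,0,-0.45,0,0,0,0,0,0]'
python3 - <<'E'
from plan import *
p,Rt=cur(); t,T=pose(0,-3,-2,HG,1); print(rows(p,Rt,t,T,1))
E
```

```text
time: 5.3
eef_pos: [545.7, -151.4, 229.8]
tool_rot: [1.694, 2.184, 0.581]
force: [-0.9, 0.1, 0.5]
width: 61.9
finger_force: 0.0
[-9.420e-01 -1.021e+00  3.246e+01  3.000e-03 -1.000e-03  1.200e-02]
```

```bash
python3 -m crank '[-0.45,-1,-1,16,0,0,0,-0.45,0,0,16,0,0,0,-0.45,0,0,0,0,0,0,-0.45,0,0,0,0,0,0]'
python3 - <<'E'
from plan import *
p,Rt=cur(); t,T=pose(0,-3,-2,HG,1); print(rows(p,Rt,t,T,1)); print(robot.read_state()["q"].round(2))
E
python3 -m crank '[1,0,0,0,0,0,0,1,0,0,0,0,0,0,1,0,0,0,0,0,0,1,0,0,0,0,0,0,1,0,0,0,0,0,0]'
python3 - <<'E'
from plan import *
p,Rt=cur(); t,T=pose(0,-3,-2,HG,1); print(rows(p,Rt,t,T,1))
E
```

```text
time: 5.7
eef_pos: [560.4, -148.8, 202.0]
tool_rot: [1.694, 2.183, 0.581]
force: [-0.0, -0.4, 0.1]
width: 61.7
finger_force: 0.0
[ 0.19  -0.086  0.915  0.006  0.005  0.012]
[ 0.8   0.47 -0.6   2.05 -0.05  0.25  0.61]
time: 6.2
eef_pos: [558.4, -149.6, 201.5]
tool_rot: [1.697, 2.185, 0.576]
force: [-8.2, -1.3, 8.5]
width: 26.5
finger_force: 58.1
[ 0.527  2.05   1.635 -0.03   0.011  0.003]
```

```bash
python3 -m crank '[1,0,0.5,-4.7,0.29,0,0,1,0,0.5,-4.7,0.29,0,0,1,0,0.5,-4.7,0.29,0,0,1,0,0.5,-4.7,0.29,0,0,1,0,0.5,-4.7,0.29,0,0,1,0,0.5,-4.7,0.29,0,0,1,0,0.5,-4.7,0.29,0,0,1,0,0.5,-4.7,0.29,0,0,1,0,0.5,-4.7,0.29,0,0,1,0,0.5,-4.7,0.29,0,0]'
cat > st.py <<'E'
from plan import *
p,Rt=cur(); z=frame(YAW,0).T@Rt[:,2]; a=0.52-np.arctan2(z[0],-z[2]); t,T=pose(a,-3,-2,HG,1)
e=frame(YAW,0).T@(p-HG); print("phi by tool",a.round(3),"err",rows(p,Rt,t,T,1),"radius",np.hypot(e[0],e[2]),"phi by pos",(.52-np.arctan2(-e[2],-e[0])+np.arctan2(14,155)).round(3)); s=robot.read_state(); print(s["q"].round(2),s["force"].round(1),s["torque"].round(1))
E
python3 st.py
```

```text
time: 7.2
eef_pos: [546.2, -152.7, 245.8]
tool_rot: [1.841, 2.37, 0.252]
force: [-0.3, -0.8, -4.1]
width: 27.1
finger_force: 60.3
phi by tool 0.308 err [ 5.120e-01  2.296e+00 -7.710e-01  0.000e+00  3.000e-03 -1.000e-03] radius 157.85129616940463 phi by pos 0.482
[ 0.56  0.42 -0.39  1.8   0.08  0.77  0.42] [-0.3 -0.8 -4.1] [-0.3  0.2 -0. ]
```

```bash
python3 -m crank '[1,0,0.5,-4.7,0.29,0,0,1,0,0.5,-4.7,0.29,0,0,1,0,0.5,-4.7,0.29,0,0,1,0,0.5,-4.7,0.29,0,0,1,0,0.5,-4.7,0.29,0,0,1,0,0.5,-4.7,0.29,0,0,1,0,0.5,-4.7,0.29,0,0,1,0,0.5,-4.7,0.29,0,0,1,0,0.5,-4.7,0.29,0,0,1,0,0.5,-4.7,0.29,0,0]' && python3 st.py; python3 -m crank '[1,0,0.5,-4.7,0.29,0,0,1,0,0.5,-4.7,0.29,0,0,1,0,0.5,-4.7,0.29,0,0,1,0,0.5,-4.7,0.29,0,0,1,0,0,0,0,0,0]' && python3 st.py
```

```text
time: 8.2
eef_pos: [547.5, -152.4, 293.1]
tool_rot: [-1.892, -2.435, 0.112]
force: [-1.8, -0.9, -2.9]
width: 26.7
finger_force: 60.3
phi by tool 0.612 err [ 0.51   2.113 -1.269  0.     0.003 -0.003] radius 157.6280470049645 phi by pos 0.783
[ 0.41  0.49 -0.32  1.5   0.19  1.27  0.3 ] [-1.8 -0.9 -2.9] [-0.1 -0.1 -0. ]
time: 8.7
eef_pos: [551.9, -151.4, 311.7]
tool_rot: [-1.84, -2.37, 0.255]
force: [-5.1, -0.5, -0.3]
width: 26.8
finger_force: 60.6
phi by tool 0.734 err [ 5.770e-01  2.041e+00 -1.320e+00  0.000e+00  7.000e-03 -1.000e-03] radius 157.55192104819528 phi by pos 0.904
[ 0.35  0.54 -0.3   1.37  0.22  1.46  0.28] [-5.1 -0.5 -0.3] [-0.2  0.4  0.1]
```

```bash
python3 -m crank '[1,0,0.5,-3.2,0.12,0,0,1,0,0.3,-3,0.12,0,0,1,0,0,0,0,0,0]' && python3 st.py
cat > flap.py <<'E'
from fit import *
from plan import HG,YAW
for n in ["top","scene"]:
    c=robot.camera(n); W=cloud(c); ts=robot.trace(n,"flap")
    if not ts: print(n,"none"); continue
    L=(W[ts[0]["pixels"]]-HG)@frame(YAW,0); L=L[(abs(L[:,1])<108)&(L[:,0]<0)&(L[:,0]>-215)]
    a=np.arctan2(L[:,2],-L[:,0]); h,e=np.histogram(a,np.arange(-.6,.5,.01)); k=h.argmax(); q=a[abs(a-e[k]-.005)<.03]
    print(n,ts[0]["conf"],len(L),"phi(mid-plane corr)",(np.median(q)+.52-3/130).round(3),h.max())
    cv2.imwrite(f"pics/f{n}.png",c["image"][...,::-1])
E
python3 flap.py
```

```text
time: 9.0
eef_pos: [554.0, -150.8, 317.7]
tool_rot: [-1.83, -2.356, 0.284]
force: [-4.2, -3.2, -2.0]
width: 27.0
finger_force: 61.4
phi by tool 0.759 err [ 5.510e-01  1.521e+00  1.072e+00  0.000e+00  9.000e-03 -1.000e-03] radius 157.24525665292282 phi by pos 0.945
[ 0.34  0.55 -0.29  1.33  0.23  1.51  0.28] [-4.2 -3.2 -2. ] [-0.4  0.6  0.1]
top 0.71 4177 phi(mid-plane corr) 0.743 698
scene 0.92 6967 phi(mid-plane corr) 0.751 1051
```

```bash
python3 -m crank '[0.2,0,0,0,0,0,0,0.2,0,0,0,0,0,0,0.0,0,0,0,0,0,0,-0.45,0,0,0,0,0,0,-0.45,0,0,0,0,0,0,-0.45,0,0,-10,0,0,0,-0.45,0,0,-20,0,0,0,-0.45,0,0,-20,0,0,0,-0.45,0,0,-20,0,0,0,-0.45,0,0,0,0,0,0]' && python3 flap.py; python3 st.py
```

```text
time: 10.2
eef_pos: [572.8, -145.0, 389.3]
tool_rot: [-1.834, -2.365, 0.272]
force: [-0.5, -0.3, 1.0]
width: 61.7
finger_force: 0.0
top 0.73 4721 phi(mid-plane corr) 0.625 687
scene 0.56 6483 phi(mid-plane corr) 0.633 1008
phi by tool 0.756 err [-2.7200e-01  4.7100e-01  7.0983e+01 -0.0000e+00  1.0000e-03  1.1000e-02] radius 177.18238042979397 phi by pos 1.346
[ 0.31  0.55 -0.29  1.15  0.22  1.69  0.3 ] [-0.1  0.  -0.8] [ 0.1 -0.2  0. ]
```

View pics/fscene.png

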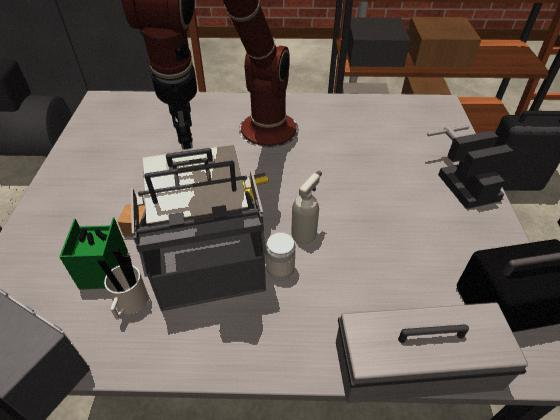

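The flap stands locked at about 0.63. The gripper at (182,130) is clear of the handle at (188,158). I wait two seconds and line up for the regrasp.

```bash
python3 -m crank '[-0.45,0,0,0,0,0,0,-0.45,0,0,0,0,0,0,-0.45,0,0,0,0,0,0,-0.45,0,0,0,0,0,0,-0.45,0,0,0,0,0,0,-0.45,0,0,0,0,0,0,-0.45,0,0,0,0,0,0,-0.45,0,0,0,0,0,0,-0.45,0,0,0,0,0,0,-0.45,0,0,0,0,0,0]' ; python3 -m crank '[-0.45,0,0,0,0,0,0,-0.45,0,0,0,0,0,0,-0.45,0,0,0,0,0,0,-0.45,0,0,0,0,0,0,-0.45,0,0,0,0,0,0,-0.45,0,0,0,0,0,0,-0.45,0,0,0,0,0,0,-0.45,0,0,0,0,0,0,-0.45,0,0,0,0,0,0,-0.45,0,0,0,0,0,0]'; python3 flap.py
python3 - <<'E'
from plan import *
p,Rt=cur(); t,T=pose(.64,60,-2,HG,1); print(rows(p,Rt,t,T,3))
c=robot.camera("wrist"); W=cloud(c); L=(W-HG)@frame(YAW,.52-.64)
m=(L[...,2]>28)&(L[...,2]<48)&(c["depth"]>0)&(L[...,0]<-110)&(L[...,0]>-190)
B=L[m&(abs(L[...,1])<30)]; h,e=np.histogram(B[:,0],np.arange(-190,-109,3)); print(h,e[0]); print(np.percentile(L[m][:,1],[1,99]),np.percentile(B[:,2],90))
E
```

```text
time: 11.4
eef_pos: [571.2, -145.6, 385.9]
tool_rot: [-1.83, -2.359, 0.278]
force: [-0.3, -0.9, 1.1]
width: 61.7
finger_force: 0.0
time: 12.4
eef_pos: [571.2, -145.7, 385.9]
tool_rot: [-1.83, -2.359, 0.278]
force: [0.3, -0.1, 0.2]
width: 62.0
finger_force: 0.0
top 0.84 4575 phi(mid-plane corr) 0.625 698
scene 0.66 6427 phi(mid-plane corr) 0.633 962
[-6.000e-02 -2.975e+00  9.042e+00 -3.630e-01  2.000e-03  4.000e-03]
[  0   0   0   0   0   0 143 332 367 412 205   0   0   0   0   0 327 379
 387 145   0   0   0   0   0   0] -190
[-47.19334668  47.93573786] 41.04228891439622
```

```bash
python3 -m crank '[-0.45,0,-3,9,-0.36,0,0,-0.45,0,-3,9,-0.36,0,0,-0.45,0,-3,9,-0.36,0,0,-0.45,0,0,0,0,0,0,-0.45,0,0,0,0,0,0]'
python3 - <<'E'
from plan import *
p,Rt=cur(); t,T=pose(.64,-3,-2,HG,1); print(rows(p,Rt,t,T,1))
E
```

```text
time: 13.15
eef_pos: [557.6, -149.2, 361.6]
tool_rot: [-1.879, -2.421, 0.147]
force: [0.1, -0.1, -0.2]
width: 61.9
finger_force: 0.0
[-2.0000e-02  1.5300e-01  6.3557e+01 -9.0000e-03  7.0000e-03  8.0000e-03]
```

```bash
python3 -m crank '[-0.45,0,0,16,0,0,0,-0.45,0,0,16,0,0,0,-0.45,0,0,16,0,0,0,-0.45,0,0,14,0,0,0,-0.45,0,0,0,0,0,0,-0.45,0,0,0,0,0,0]'; python3 -m crank '[1,0,0,0,0,0,0,1,0,0,0,0,0,0,1,0,0,0,0,0,0,1,0,0,0,0,0,0,1,0,0,0,0,0,0]'; python3 st.py
python3 - <<'E'
from plan import *
a=pose(.64,-3,-2,HG,1);b=pose(0,-3,-2,HG,1);print(rows(*a,*b,32))
E
```

```text
time: 13.75
eef_pos: [551.1, -150.7, 300.0]
tool_rot: [-1.878, -2.422, 0.146]
force: [1.1, 0.0, -0.3]
width: 61.9
finger_force: 0.0
time: 14.25
eef_pos: [548.1, -151.6, 299.4]
tool_rot: [-1.877, -2.417, 0.152]
force: [-4.7, -1.7, -0.8]
width: 26.4
finger_force: 59.0
phi by tool 0.646 err [-1.150e-01  2.451e+00 -2.660e-01  0.000e+00 -3.000e-03  1.000e-03] radius 158.0485556978648 phi by pos 0.823
[ 0.39  0.5  -0.31  1.46  0.2   1.32  0.3 ] [-4.7 -1.7 -0.8] [ 0.   0.6 -0. ]
[-0.    -0.249  3.103 -0.191  0.    -0.   ]
```

```bash
python3 -m crank '[1,0,0.2,-3,0.15,0,0,1,0,0,0,0,0,0,1,0,-0.25,3.1,-0.19,0,0,1,0,-0.25,3.1,-0.19,0,0,1,0,-0.25,3.1,-0.19,0,0,1,0,-0.25,3.1,-0.19,0,0]'; python3 st.py; python3 flap.py
```

```text
time: 14.85
eef_pos: [546.4, -152.0, 290.0]
tool_rot: [-1.902, -2.451, 0.076]
force: [-6.1, -0.8, -0.4]
width: 26.8
finger_force: 60.5
phi by tool 0.582 err [-1.36e-01  2.39e+00  2.24e-01  0.00e+00 -2.00e-03  6.00e-03] radius 158.03135124621406 phi by pos 0.763
[ 0.42  0.48 -0.32  1.53  0.18  1.22  0.31] [-6.1 -0.8 -0.4] [-0.1  0.9  0. ]
top 0.82 5009 phi(mid-plane corr) 0.543 660
scene 0.87 5928 phi(mid-plane corr) 0.552 871
```

```bash
python3 -m crank '[1,0,-0.25,3.1,-0.19,0,0,1,0,-0.25,3.1,-0.19,0,0,1,0,-0.25,3.1,-0.19,0,0,1,0,-0.25,3.1,-0.19,0,0,1,0,-0.25,3.1,-0.19,0,0,1,0,-0.25,3.1,-0.19,0,0,1,0,-0.25,3.1,-0.19,0,0,1,0,-0.25,3.1,-0.19,0,0,1,0,-0.25,3.1,-0.19,0,0,1,0,-0.25,3.1,-0.19,0,0]';  python3 -m crank '[1,0,-0.25,3.1,-0.19,0,0,1,0,-0.25,3.1,-0.19,0,0,1,0,-0.25,3.1,-0.19,0,0,1,0,-0.25,3.1,-0.19,0,0,1,0,-0.25,3.1,-0.19,0,0,1,0,-0.25,3.1,-0.19,0,0,1,0,-0.25,3.1,-0.19,0,0,1,0,-0.25,3.1,-0.19,0,0,1,0,-0.25,3.1,-0.19,0,0,1,0,-0.25,3.1,-0.19,0,0]';python3 st.py
```

```text
time: 16.05
eef_pos: [544.6, -152.5, 258.3]
tool_rot: [1.873, 2.413, 0.165]
force: [-5.6, -1.3, -1.6]
width: 26.4
finger_force: 60.6
time: 17.05
eef_pos: [549.0, -151.3, 227.0]
tool_rot: [1.785, 2.3, 0.39]
force: [-6.1, -1.3, -2.7]
width: 26.6
finger_force: 60.5
phi by tool 0.185 err [-0.137  2.797 -0.396  0.    -0.015  0.005] radius 158.38264500395834 phi by pos 0.361
[ 0.64  0.42 -0.44  1.91  0.02  0.56  0.5 ] [-6.1 -1.3 -2.7] [-0.3  1.3 -0. ]
```

```bash
python3 -m crank '[1,0,-0.25,3.1,-0.19,0,0,1,0,-0.25,3.1,-0.19,0,0,1,0,-0.25,3.1,-0.19,0,0,1,0,-0.25,3.1,-0.19,0,0,1,0,-0.25,3.1,-0.19,0,0,1,0,-0.25,3.1,-0.19,0,0,1,0,-0.25,3.1,-0.19,0,0,1,0,-0.25,3.1,-0.19,0,0,1,0,0,0,0,0,0]';python3 st.py;python3 flap.py
```

```text
time: 17.95
eef_pos: [556.5, -149.4, 204.0]
tool_rot: [1.709, 2.201, 0.556]
force: [-10.3, -1.2, 3.3]
width: 26.6
finger_force: 61.3
phi by tool 0.026 err [-1.510e-01  2.772e+00  4.710e-01 -0.000e+00 -1.600e-02 -1.000e-03] radius 158.4346303133499 phi by pos 0.208
[ 0.77  0.46 -0.57  2.03 -0.06  0.29  0.61] [-10.3  -1.2   3.3] [-0.3  1.8  0.1]
top 0.69 7633 phi(mid-plane corr) -0.009 919
scene 0.94 2924 phi(mid-plane corr) 0.003 315
```

```bash
python3 -m crank '[1,0,-0.1,1.2,-0.1,0,0,1,0,-0.1,1.2,-0.1,0,0,1,0,0,0,0,0,0]';python3 st.py;python3 flap.py
```

```text
time: 18.45
eef_pos: [556.8, -149.4, 203.9]
tool_rot: [1.697, 2.188, 0.575]
force: [-23.9, -2.9, 23.9]
width: 26.4
finger_force: 63.9
phi by tool 0.006 err [-1.250e-01  2.179e+00  3.506e+00 -0.000e+00  2.000e-03  1.000e-02] radius 158.1513742179581 phi by pos 0.207
[ 0.8   0.46 -0.59  2.05 -0.06  0.26  0.62] [-23.9  -2.9  23.9] [0.  2.6 0.3]
top 0.75 6478 phi(mid-plane corr) -0.009 901
scene 0.98 2948 phi(mid-plane corr) 0.002 328
```

It's on the stop: the force rose with no further movement. I ease off, open the fingers and retreat square to the flap.

```bash
python3 -m crank '[1,0,0,-2,0,0,0,0.2,0,0,0,0,0,0,-0.45,0,0,0,0,0,0,-0.45,0,0,0,0,0,0,-0.45,0,0,0,0,0,0,-0.45,0,0,-12,0,0,0,-0.45,0,0,-20,0,0,0,-0.45,0,0,-25,0,0,0,-0.45,0,0,-25,0,0,0,-0.45,0,0,-25,0,0,0]'; python3 -m crank '[-0.45,0,0,0,0,0,0,-0.45,0,0,0,0,0,0,-0.45,0,0,0,0,0,0]'; python3 st.py; python3 flap.py
```

```text
time: 19.65
eef_pos: [507.2, -162.0, 298.8]
tool_rot: [1.693, 2.184, 0.581]
force: [-0.4, -0.8, -0.0]
width: 61.8
finger_force: 0.0
time: 19.95
eef_pos: [507.6, -161.7, 296.8]
tool_rot: [1.695, 2.185, 0.582]
force: [0.2, 0.2, -0.2]
width: 62.2
finger_force: 0.0
phi by tool -0.0 err [-5.0500e-01 -4.0000e-03  1.1026e+02  0.0000e+00 -1.1000e-02  1.1000e-02] radius 198.65702057000084 phi by pos 0.766
[ 1.06  0.29 -0.78  2.   -0.18  0.5   0.74] [ 0.2  0.2 -0.2] [-0.1  0.5 -0. ]
top 0.76 6856 phi(mid-plane corr) -0.009 887
scene 0.81 2861 phi(mid-plane corr) 0.001 336
```

View pics/ftop.png

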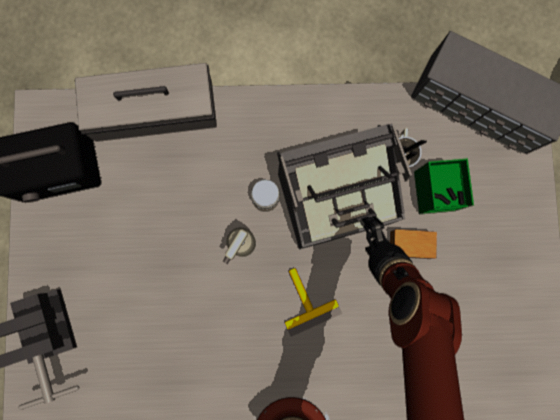

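The flap is shut at the same pixels as before. The gripper at (372,228) is clear of it, and the tin, spray, squeegee, box and tiers have not moved.

```bash
python3 -c "
from cell import robot
print(robot.finish_job())"
```

```text
the job is handed in; nothing more can be done
None
```

I raised the flap until the stay locked and let go, and it stood untouched for over two seconds; I then squeezed it unlocked, lowered it over about three seconds until fully shut, let go, and handed the job in at about 20 s with the other items looking unmoved.

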